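Set the gear mesh of the throwing arm by feel

TASK

Set the mesh of this gear drive by feel. First take the arm by its rubber sleeve and rock it gently to and fro, twice, until the teeth stop it each way, to measure its free play as found; then slide the gearmotor along its slots until the play at the sleeve is about 5 mm in all (3 to 7 mm will do). Check it by gently rocking the arm fully to and fro twice again, without forcing the teeth, and let go, leaving the other things on the bench alone.

Things in the scene. Friction and masses are not known exactly. Their poses are not given: they have to be found in the camera images.
- stand: Fixed stand of two pine boards (together 198 x 360 mm, 38 mm high) lying on the bench. Origin on the bench under the gear's upright shaft; z up, y points level from the gear shaft to the motor's pinion, x across the boards.
- swing_arm: White coarse gear (144 mm across the tips, z 88 to 102 mm) turning level on an upright shaft, with an aluminium arm (12 mm wide tube, centre z 116 mm) pointing along the stand's -y to a white scoop (70 mm wide, 232 to 292 mm from the shaft, top z 136 mm). Origin on the shaft at bench level. Moves at about 0.4 N at the sleeve until a tooth stops it; mid-play is where it lies exactly along -y.
- grip (a point): Centre of the black rubber sleeve on the arm (16 mm wide, 40 long, 24 high), 165 mm from the gear shaft, 116 mm above the bench. Grasp it from above, fingers across the arm; the play is the sleeve's travel from tooth to tooth under 2 to 5 N, equal to each side of the middle (plastic teeth give 0.2 mm per N here). Over 10 N forces them and wedges the motor outwards.
- motor: Worm gearmotor (its pinion cannot be turned by hand) on a slotted plate 120 x 150 x 5 mm. Origin under the pinion's axis, on the boards' top. Slides only along the stand's y, needs about 12 N, stays where left. Each mm towards -y takes 1.5 to 1.7 mm off the total play at the sleeve. The printed teeth are worn by an unknown amount, so positions do not tell the play: 8 to 20 mm as found.
- can (a point): Centre of the motor's steel can, a level cylinder 38 mm in diameter and 84 mm long lying along the stand's x, 68 mm above the bench; it is at stand x = -90 mm beside the pinion. Grasp it here from above, fingers along the stand's y, to slide the motor.
- tape_roll: Bystander: green tape roll lying flat, 90 mm across, 24 mm high, origin under its centre.
- battery: Bystander: blue battery pack 45 x 135 x 28 mm, origin under its centre.
- screwdriver: Bystander: screwdriver lying on the bench.

How it is judged:
By the outcome, as a careful person would: the job done as asked, in the order asked, and still so for the second after the job is handed in, with the robot touching nothing.
It also fails if it takes over 72 s, if anything falls off the work surface, if the arm or the gripper's body presses on something with over 40 N, if the wrist force passes 120 N, or if a joint passes its speed limit or range.

ROBOT

A 7-joint arm with a two-finger parallel gripper is mounted at the origin on the work surface. World frame = base frame: x ahead of the robot, y to its left, z up, the work surface at z = 0. Lengths are in m, angles in rad, forces in N, time in s.
With the tool pointing down it reaches from about 0.425 to 0.825 m from the base axis. Payload 3.6 kg.
Tool frame: the origin (TCP) lies midway between the tips of the shut fingers; the grasp point (between the pads) lies 19 mm behind it; z points along the fingers, y is the direction in which the jaws open and shut (so a half turn about z gives the same grasp; the last joint's range is limited). The gripper opens to 93 mm and grips with 3 to 60 N. Pads are 15 mm wide; open, the fingers measure 128 mm over their backs; the gripper's body (75 mm by 188 mm) begins 65 mm behind the grasp point.
Start: joints at [-1.264, 0.615, -0.013, 1.423, 0.008, 1.103, -0.04], TCP at [0.212, 0.614, 0.191] pointing down, gripper open.
Joint ranges: [-3.12, 3.12], [-0.3, 2.06], [-1.34, 1.32], [0.26, 2.42], [-1.36, 4.5], [0.01, 1.98], [-2.84, 2.84]. Speed limits (rad/s): [2.79, 2.79, 3.14, 3.14, 3.14, 3.14, 3.14].

INTERFACE

Orientations are given as [roll, pitch, yaw] about the fixed x, y, z axes, in that order (R = Rz(yaw) Ry(pitch) Rx(roll)).
In Python, from workcell import robot gives the robot as it stands.
- The arm moves only by the tool carry_out, never from a script. Its argument "increments" is one flat list of numbers, 7 for each row, row after row: the turn, a rotation vector about the tool's x, y, z in degrees, then the shift along the tool's x, y, z in mm, then the finger opening in mm, from 0 to 93. A call has 1 to 12 rows; each row is the pose to reach, as a shift and turn from the pose commanded when the call began, along the tool's axes at that moment; what a row does not reach only later rows make up. A row lasts 1/8 s, in which the tool goes at most 62.5 mm and 10.7 degrees, less where a joint would pass 70% of its speed; a pose out of reach is approached as far as the arm can. A call with a gripper value outside its range is refused whole. The fingers move at their own pace and stop on an object; "force" is the grip in N (left out, the last holds). Time passes only in rows, so rows that repeat a pose let the fingers close. It gives the time, the measured TCP pose, the force and the opening at its end, in the units of the state.
- robot.sense(): the state, without advancing time (a new reading comes with each control period).
- robot.capture(name): name is "scene" or "side" or "wrist"; returns a dict with "image" (420x560x3 uint8, blue, green, red), "vfov" (degrees; the focal length in pixels is half the picture's height over the tangent of half this angle, whatever the lens; pixels are square), "cx", "cy" (the principal point, pixels), "k1" (the pictures are not rectified: a ray, as slopes to the right and down, at radius r is drawn at 1 + k1 r^2 times it, then the intrinsics apply), "cam_to_world" (4x4, takes a point from camera to world coordinates); the wrist camera has in their place "hand_eye" (4x4, takes a point from camera to tool coordinates, whose origin is the TCP and whose axes are the flange's). Camera axes: x right, y down, z forward; pixel columns grow to the right and rows downward; lengths in m; the calibration is good to about 2 mm. A picture is of the moment at which its call begins: read the wrist's pose just before it. There is no depth.
- robot.close_job(): hands the job in, once; it reports no verdict.
Trained networks look in the newest picture that a camera, given by its name, has taken for a name from the list of things; names that differ only in an ending like _2 or _b are one class to them, and where a whole thing is asked for, a point or a joint stands for the part that bears it (a point fixed in the world has none). Each returns a list of dicts, best first, with "p" (0 to 1); they miss things now and then, are a little off and sometimes report something else, mostly with a low value. They report only what shows in the picture. A call takes as long as a camera call.
- robot.silhouettes(thing, camera): "pixels" (420x560 bool, what is visible of it) and "pixel" ([column, row] in pixels, amid what is visible of it).
The state is a dict: "time_s": time; "joint_positions": joint angles; "joint_vel": joint speeds; "joint_efforts": joint torques, N m; "ee_pos": TCP position; "tool_rot": TCP orientation; "contact_force": force on the tool from outside, world axes, zero at the start; "ft_torque": the same for the moment, N m; "finger_gap": opening from 0.0 (shut) to 1.0 (fully open).
Only numpy, scipy, OpenCV 4.12 (cv2) and the standard library are available. Lean on these libraries where they do the work, as an engineer would, in place of code of your own. Each camera call takes 0.05 s, during which the arm holds its last target.

## Working session

There is one attempt and no reset: what is moved stays moved. The work goes in short steps, Python scripts to look and compute and a tool call to move; the robot and the scene stay as the last step left them, time stands still between calls to the robot, and variables do not carry over. Pictures are saved under pics/ and viewed, and the job is handed in when it is done.

Besides the shell and the picture viewer there is one more tool, called after "Call:" by a JSON object that holds its "api" and its "payload". carry_out: Moves the arm, as the interface text tells. Its arguments: {"type":"object","properties":{"increments":{"type":"array","items":{"type":"number"}},"force":{"type":"number"}},"required":["increments"]}

```bash
mkdir -p pics; ls
python3 - <<'E'
from workcell import robot
import cv2,numpy as np
s=robot.sense();print(s)
for n in ["scene","side"]:
    c=robot.capture(n);cv2.imwrite(f"pics/{n}0.png",c["image"]);print(n,{k:v for k,v in c.items() if k!="image"})
    for t in ["stand","swing_arm","grip","motor","can","tape_roll","battery","screwdriver"]:
        print(t,[(round(d["p"],2),np.round(d["pixel"]),int(d["pixels"].sum())) for d in robot.silhouettes(t,n)[:2]])
print(robot.sense()["time_s"])
E
```

```text
pics
{'time_s': 0.0, 'joint_positions': array([-1.26447052,  0.61589976, -0.01261898,  1.42487466,  0.00812056,
        1.10342351, -0.04038108]), 'joint_vel': array([-0.00076755,  0.00017663, -0.00105447,  0.00035975, -0.00064186,
        0.00030071, -0.00010911]), 'joint_efforts': array([-3.96281730e-04, -4.58931470e+01,  2.09309282e-01, -1.65743244e+01,
       -6.09525852e-02,  2.04537611e-02,  2.50698331e-04]), 'ee_pos': array([0.21208018, 0.61351547, 0.18970195]), 'tool_rot': array([-3.13903851e+00,  5.36715036e-05,  2.80886359e+00]), 'contact_force': array([-0.85174231,  0.10147045,  0.39024825]), 'ft_torque': array([-0.03066049, -0.00837195,  0.01631699]), 'finger_gap': 1.0021333207620051}
scene {'vfov': 42.166109726798695, 'cx': 284.9238009246641, 'cy': 206.07221068079656, 'k1': 0.06612265183599556, 'cam_to_world': array([[ 0.05617779,  0.56371638, -0.82405576,  1.45692992],
       [ 0.99817371, -0.01335022,  0.05891526, -0.01019829],
       [ 0.02221017, -0.82586053, -0.56343686,  0.69208384],
       [ 0.        ,  0.        ,  0.        ,  1.        ]])}
stand [(0.57, array
[... 492 characters left out ...]
071070840453065, 'cam_to_world': array([[ 0.79494905, -0.4445822 ,  0.41279859,  0.21032899],
       [-0.6063945 , -0.60301417,  0.51832386, -0.40168868],
       [ 0.01848584, -0.66235985, -0.74895774,  0.76850795],
       [ 0.        ,  0.        ,  0.        ,  1.        ]])}
stand [(0.69, array([318., 327.]), 862), (0.67, array([279., 234.]), 12795)]
swing_arm [(0.83, array([304., 233.]), 4804)]
grip [(0.75, array([306., 234.]), 4586), (0.54, array([276., 235.]), 12622)]
motor [(0.93, array([238., 210.]), 2026)]
can [(0.85, array([240., 208.]), 1942)]
tape_roll [(0.71, array([307., 331.]), 999)]
battery [(0.87, array([351., 230.]), 1053)]
screwdriver [(0.83, array([164., 201.]), 450)]
0.9
```

View images.

View pics/scene0.png

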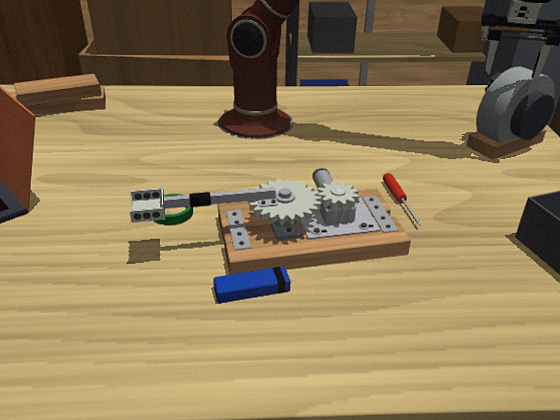

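View pics/side0.png

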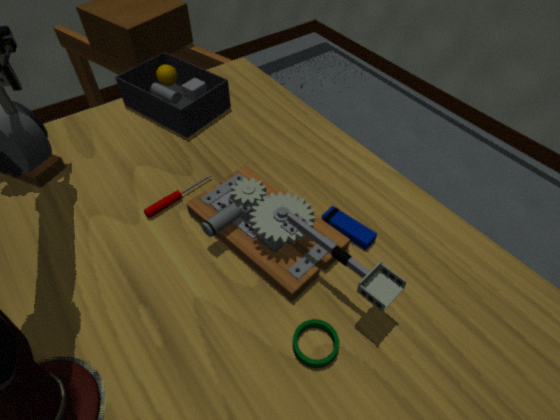

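Run:
```python
import cv2
a=cv2.imread("pics/scene0.png")[150:310,120:430];cv2.imwrite("pics/sc_crop.png",cv2.resize(a,None,fx=2.5,fy=2.5,interpolation=cv2.INTER_CUBIC))
a=cv2.imread("pics/side0.png")[160:350,180:420];cv2.imwrite("pics/si_crop.png",cv2.resize(a,None,fx=3,fy=3,interpolation=cv2.INTER_CUBIC))
```

```text
(no output)
```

View pics/sc_crop.png

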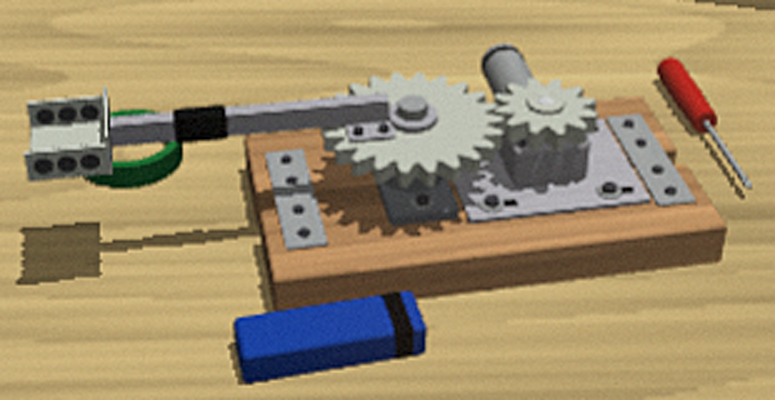

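View pics/si_crop.png

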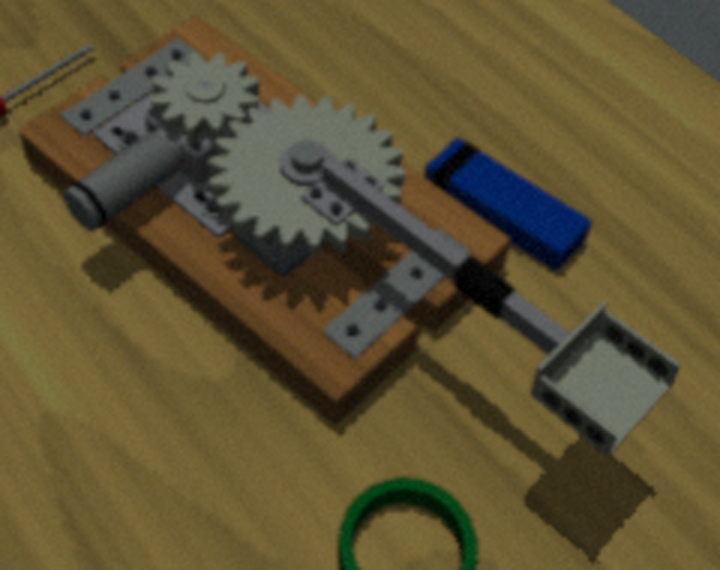

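```bash
cat > h.py <<'E'
import numpy as np
from scipy.optimize import brentq
from scipy.spatial.transform import Rotation as R
CAL={'scene':(42.166109726798695,284.9238009246641,206.07221068079656,0.06612265183599556,np.array([[0.05617779,0.56371638,-0.82405576,1.45692992],[0.99817371,-0.01335022,0.05891526,-0.01019829],[0.02221017,-0.82586053,-0.56343686,0.69208384]])),
'side':(55.52896504493729,286.9344225989195,208.77806389692435,0.04071070840453065,np.array([[0.79494905,-0.4445822,0.41279859,0.21032899],[-0.6063945,-0.60301417,0.51832386,-0.40168868],[0.01848584,-0.66235985,-0.74895774,0.76850795]]))}
def ray(cam,uv):
    v,cx,cy,k,T=CAL[cam] if isinstance(cam,str) else cam
    f=210/np.tan(np.radians(v/2)); d=np.array([(uv[0]-cx)/f,(uv[1]-cy)/f]); rd=np.hypot(*d)
    r=brentq(lambda r:r*(1+k*r*r)-rd,0,3); s=d*(r/rd if rd>0 else 1)
    w=T[:3,:3]@np.array([s[0],s[1],1]); return T[:3,3],w/np.linalg.norm(w)
def atz(cam,uv,z):
    o,d=ray(cam,uv); return o+d*(z-o[2])/d[2]
def tri(a,b):
    (o1,d1),(o2,d2)=ray('scene',a),ray('side',b)
    t=np.linalg.lstsq(np.c_[d1,-d2],o2-o1,rcond=None)[0]
    p,q=o1+d1*t[0],o2+d2*t[1]; return (p+q)/2,np.linalg.norm(p-q)
E
python3 - <<'E'
from h import *
for n,a,b in [("shaft",(284.8,190.8),(283,212.3)),("sleeve",(200.8,198.8),(341.3,255.7)),("pinion",(338,190.8),(249,190)),("canend",(320.8,173.2),(209.3,228.3))]:
    p,e=tri(a,b);print(n,np.round(p,4),round(e,4))
    for z in (.104,.116,.122): print("   ",z,atz('scene',a,z)[:2].round(4),atz('side',b,z)[:2].round(4))
E
```

```text
shaft [0.5586 0.0513 0.1129] 0.004
    0.104 [0.5428 0.0541] [0.5633 0.0551]
    0.116 [0.5614 0.0528] [0.5569 0.0468]
    0.122 [0.5707 0.0521] [0.5537 0.0427]
sleeve [ 0.5828 -0.1101  0.1132] 0.0027
    0.104 [ 0.568  -0.1105] [ 0.5883 -0.1075]
    0.116 [ 0.5861 -0.1085] [ 0.5814 -0.1128]
    0.122 [ 0.5952 -0.1074] [ 0.578  -0.1154]
pinion [0.5425 0.1603 0.1014] 0.0026
    0.104 [0.5451 0.1608] [0.5411 0.1564]
    0.116 [0.5637 0.1573] [0.5351 0.1463]
    0.122 [0.573  0.1556] [0.5321 0.1413]
canend [0.4209 0.1405 0.0698] 0.0035
    0.104 [0.4759 0.1338] [0.4106 0.1119]
    0.116 [0.4959 0.1309] [0.407  0.1027]
    0.122 [0.5059 0.1294] [0.4052 0.098 ]
```

```bash
cat >> h.py <<'E'
def delta(s,p,yaw):
    """from the state s to TCP p, yaw deg, tool down -> rotvec deg, shift mm"""
    A=R.from_euler('xyz',s["tool_rot"]); B=R.from_euler('xyz',[np.pi,0,np.radians(yaw)])
    return np.round((A.inv()*B).as_rotvec(degrees=True),1),np.round(A.inv().apply(np.array(p)-s["ee_pos"])*1000,1)
E
python3 - <<'E'
from h import *
from workcell import robot
print(delta(robot.sense(),(.583,-.110,.175),98.5))
E
```

```text
(array([-0. , -0. , 62.4]), array([-587. , -563.5,   15.8]))
```

Call:
{"api": "carry_out", "payload": {"increments": [0, 0, 5, -40, -38, 1, 93, 0, 0, 10, -82, -79, 2, 93, 0, 0, 15, -124, -119, 3, 93, 0, 0, 20, -166, -159, 4, 93, 0, 0, 25, -208, -200, 6, 93, 0, 0, 30, -250, -240, 7, 93, 0, 0, 35, -292, -280, 8, 93, 0, 0, 40, -334, -320, 9, 93, 0, 0, 45, -376, -361, 10, 93, 0, 0, 50, -418, -401, 11, 93, 0, 0, 55, -460, -441, 12, 93, 0, 0, 60, -502, -482, 13, 93]}}

```text
time_s: 2.4
ee_pos: [0.5304, -0.0066, 0.1782]
tool_rot: [3.14, -0.0, 1.76]
contact_force: [0.1, 0.8, 0.6]
finger_gap: 0.997
```

Run:
```python
from h import *
from workcell import robot
s=robot.sense();print(s["time_s"],s["ee_pos"],s["tool_rot"],s["contact_force"])
print(delta(s,(.583,-.110,.175),98.5))
```

```text
2.4 [ 0.53036885 -0.0065695   0.17817554] [ 3.14043123e+00 -2.79000354e-04  1.75951585e+00] [0.10072983 0.81059973 0.58567269]
(array([ 0.1, -0. ,  2.3]), array([-111.5,   32.3,    3.2]))
```

Call:
{"api": "carry_out", "payload": {"increments": [0, 0, 1, -40, 12, 1, 93, 0, 0, 2, -80, 24, 2, 93, 0, 0, 2.3, -111, 32, 3, 93, 0, 0, 2.3, -111, 32, 3, 93, 0, 0, 2.3, -111, 32, 3, 93]}}

```text
time_s: 3.02
ee_pos: [0.5816, -0.1068, 0.1747]
tool_rot: [-3.141, -0.001, 1.723]
contact_force: [-0.7, -0.0, 0.3]
finger_gap: 1.002
```

Run:
```python
from h import *
from workcell import robot
import cv2
s=robot.sense();print(s["time_s"],s["ee_pos"],s["tool_rot"],s["contact_force"],s["joint_positions"])
c=robot.capture("wrist");cv2.imwrite("pics/w1.png",c["image"])
import pickle;pickle.dump((s,c),open("w1.pkl","wb"));print({k:v for k,v in c.items() if k!="image"})
```

```text
3.025 [ 0.5815648  -0.10677     0.17470274] [-3.14121256e+00 -1.45815815e-03  1.72263964e+00] [-0.73919317 -0.04488836  0.29695575] [-0.07402064  0.55735706  0.35378196  1.6302804  -0.22177987  0.99453559
  0.50397321]
{'vfov': 64.62249003389098, 'cx': 280.5011696566263, 'cy': 205.62065661127207, 'k1': -0.07586051788067431, 'hand_eye': array([[-3.32273961e-04, -9.53278954e-01, -3.02091252e-01,
         8.46618367e-02],
       [ 9.99999821e-01, -1.66233863e-04, -5.75344888e-04,
         9.94193042e-04],
       [ 4.98246377e-04, -3.02091389e-01,  9.53278839e-01,
        -1.94392284e-01],
       [ 0.00000000e+00,  0.00000000e+00,  0.00000000e+00,
         1.00000000e+00]])}
```

View pics/w1.png

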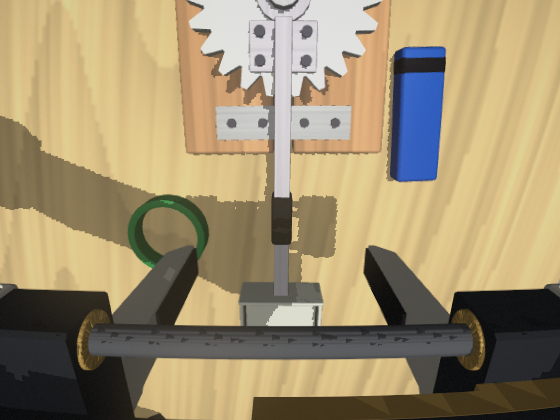

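```bash
cat >> h.py <<'E'
def wcam(s,c):
    T=np.eye(4);T[:3,:3]=R.from_euler('xyz',s["tool_rot"]).as_matrix();T[:3,3]=s["ee_pos"]
    return (c["vfov"],c["cx"],c["cy"],c["k1"],T@c["hand_eye"])
E
python3 - <<'E'
from h import *
import pickle
s,c=pickle.load(open("w1.pkl","rb"));W=wcam(s,c)
for n,uv,z in [("sleeve",(282,218),.128),("arm top upper",(284,20),.122),("arm mid near",(282,190),.122),("boardL",(187,153),.038),("boardR",(381,153),.038),("boardLtop",(176,5),.038),("boardRtop",(388,40),.038),("plateL",(216,122),.041),("plateR",(351,122),.041),("scoopL",(239,284),.136),("scoopR",(323,284),.136),("shaft",(284,3),.12)]:
    print(n,atz(W,uv,z).round(4))
E
```

```text
sleeve [ 0.5838 -0.1081  0.128 ]
arm top upper [0.5638 0.0305 0.122 ]
arm mid near [ 0.5806 -0.0877  0.122 ]
boardL [ 0.4842 -0.0859  0.038 ]
boardR [ 0.6768 -0.0564  0.038 ]
boardLtop [0.4627 0.0479 0.038 ]
boardRtop [0.6595 0.0476 0.038 ]
plateL [ 0.5107 -0.0511  0.041 ]
plateR [ 0.6398 -0.0314  0.041 ]
scoopL [ 0.5578 -0.166   0.136 ]
scoopR [ 0.6243 -0.1558  0.136 ]
shaft [0.5621 0.0416 0.12  ]
```

Call:
{"api": "carry_out", "payload": {"increments": [0, 0, 0, -2.5, 2, 25, 80, 0, 0, 0, -2.5, 2, 50, 60, 0, 0, 0, -2.5, 2, 70, 50, 0, 0, 0, -2.5, 2, 77, 45, 0, 0, 0, -2.5, 2, 77, 40, 0, 0, 0, -2.5, 2, 77, 35, 0, 0, 0, -2.5, 2, 77, 30], "force": 12}}

```text
time_s: 3.95
ee_pos: [0.5847, -0.1104, 0.0987]
tool_rot: [3.14, 0.001, 1.722]
contact_force: [-0.9, 0.3, 0.2]
finger_gap: 0.338
```

Run:
```python
from h import *
from workcell import robot
import cv2
s=robot.sense();print(s["time_s"],s["ee_pos"],s["tool_rot"],s["contact_force"],s["joint_positions"])
c=robot.capture("wrist");cv2.imwrite("pics/w2.png",c["image"])
```

```text
3.95 [ 0.58471366 -0.11037643  0.0987392 ] [3.14002775e+00 5.06343575e-04 1.72160338e+00] [-0.88503577  0.32283497  0.19389782] [-0.04805826  0.64764718  0.32243543  1.70590476 -0.26241719  0.82900442
  0.54234481]
```

View pics/w2.png

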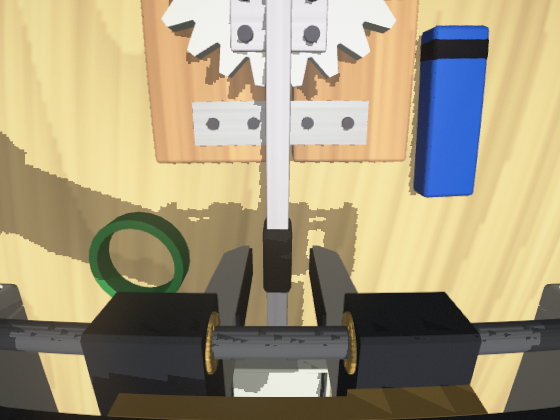

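Call:
{"api": "carry_out", "payload": {"increments": [0, 0, 0, 0, 0, 0, 22, 0, 0, 0, 0, 0, 0, 16, 0, 0, 0, 0, 0, 0, 10, 0, 0, 0, 0, 0, 0, 10, 0, 0, 0, 0, 0, 0, 10], "force": 12}}

```text
time_s: 4.62
ee_pos: [0.5841, -0.1104, 0.0979]
tool_rot: [-3.141, 0.0, 1.721]
contact_force: [-0.6, 0.5, 0.7]
finger_gap: 0.171
```

Run:
```python
from workcell import robot
s=robot.sense();print(s)
```

```text
{'time_s': 4.625, 'joint_positions': array([-0.04782335,  0.64876141,  0.32228262,  1.70661729, -0.26243164,
        0.82890065,  0.54240399]), 'joint_vel': array([-0.00125903, -0.00090945,  0.00191639,  0.00051382, -0.00031134,
        0.00096185, -0.00152232]), 'joint_efforts': array([-1.01514151e-01, -4.24819386e+01,  3.72408807e+00, -1.32145017e+01,
       -1.01604061e-01, -4.92700806e-02, -6.89603752e-03]), 'ee_pos': array([ 0.58413564, -0.11039336,  0.09789392]), 'tool_rot': array([-3.14149923e+00,  9.64106715e-05,  1.72140391e+00]), 'contact_force': array([-0.59919903,  0.47757441,  0.68511904]), 'ft_torque': array([-0.02027367,  0.13101049, -0.02136715]), 'finger_gap': 0.17050787877134055}
```

Call:
{"api": "carry_out", "payload": {"increments": [0, 0, -0.3, 0, 1, 0, 10, 0, 0, -0.7, 0, 2, 0, 10, 0, 0, -1, 0, 3, 0, 10, 0, 0, -1, 0, 3, 0, 10]}}

```text
time_s: 5.12
ee_pos: [0.5874, -0.1099, 0.0979]
tool_rot: [3.141, 0.0, 1.739]
contact_force: [1.1, -0.3, 0.7]
finger_gap: 0.166
```

Call:
{"api": "carry_out", "payload": {"increments": [0, 0, -0.35, 0, 1, 0, 10, 0, 0, -0.35, 0, 1, 0, 10]}}

```text
time_s: 5.38
ee_pos: [0.5883, -0.1097, 0.0979]
tool_rot: [3.141, 0.0, 1.745]
contact_force: [0.4, 0.2, 0.6]
finger_gap: 0.169
```

Call:
{"api": "carry_out", "payload": {"increments": [0, 0, -0.35, 0, 1, 0, 10, 0, 0, -0.35, 0, 1, 0, 10]}}

```text
time_s: 5.62
ee_pos: [0.5893, -0.1095, 0.0979]
tool_rot: [3.141, 0.0, 1.751]
contact_force: [-0.5, 0.1, 1.1]
finger_gap: 0.165
```

Call:
{"api": "carry_out", "payload": {"increments": [0, 0, -0.35, 0, 1, 0, 10, 0, 0, -0.35, 0, 1, 0, 10]}}

```text
time_s: 5.88
ee_pos: [0.5903, -0.1093, 0.0979]
tool_rot: [3.141, 0.0, 1.757]
contact_force: [0.4, 0.1, 1.6]
finger_gap: 0.167
```

Call:
{"api": "carry_out", "payload": {"increments": [0, 0, -0.35, 0.05, 1, 0, 10, 0, 0, -0.35, 0.05, 1, 0, 10]}}

```text
time_s: 6.12
ee_pos: [0.5912, -0.1091, 0.0979]
tool_rot: [3.141, 0.0, 1.764]
contact_force: [0.1, -0.2, 1.7]
finger_gap: 0.167
```

Call:
{"api": "carry_out", "payload": {"increments": [0, 0, -0.35, 0.05, 1, 0, 10, 0, 0, -0.35, 0.05, 1, 0, 10]}}

```text
time_s: 6.38
ee_pos: [0.5921, -0.109, 0.0979]
tool_rot: [3.142, 0.0, 1.77]
contact_force: [-0.9, -0.2, 1.5]
finger_gap: 0.168
```

Call:
{"api": "carry_out", "payload": {"increments": [0, 0, -0.35, 0.05, 1, 0, 10, 0, 0, -0.35, 0.05, 1, 0, 10]}}

```text
time_s: 6.62
ee_pos: [0.5924, -0.1089, 0.0979]
tool_rot: [-3.14, -0.0, 1.775]
contact_force: [-2.2, -0.9, 2.6]
finger_gap: 0.169
```

Call:
{"api": "carry_out", "payload": {"increments": [0, 0, -0.2, 0.05, 0.6, 0, 10, 0, 0, -0.2, 0.05, 0.6, 0, 10]}}

```text
time_s: 6.88
ee_pos: [0.5927, -0.1088, 0.0979]
tool_rot: [-3.14, -0.0, 1.779]
contact_force: [-3.8, -1.6, 3.8]
finger_gap: 0.162
```

Call:
{"api": "carry_out", "payload": {"increments": [0, 0, 0.5, 0, -1.4, 0, 10, 0, 0, 1, 0.02, -2.8, 0, 10, 0, 0, 1.5, 0.05, -4.2, 0, 10, 0, 0, 2, 0.1, -5.6, 0, 10, 0, 0, 2.5, 0.15, -7, 0, 10, 0, 0, 3, 0.2, -8.4, 0, 10, 0, 0, 3.5, 0.3, -9.8, 0, 10, 0, 0, 4, 0.4, -11.2, 0, 10, 0, 0, 4.5, 0.5, -12.6, 0, 10, 0, 0, 4.9, 0.5, -14, 0, 10, 0, 0, 4.9, 0.5, -14, 0, 10]}}

```text
time_s: 8.25
ee_pos: [0.5795, -0.111, 0.0979]
tool_rot: [-3.141, 0.0, 1.693]
contact_force: [0.8, -2.2, 0.4]
finger_gap: 0.166
```

Call:
{"api": "carry_out", "payload": {"increments": [0, 0, 0.35, 0, -1, 0, 10, 0, 0, 0.35, 0, -1, 0, 10]}}

```text
time_s: 8.5
ee_pos: [0.5787, -0.1111, 0.0979]
tool_rot: [-3.141, 0.0, 1.687]
contact_force: [0.7, -2.1, 1.3]
finger_gap: 0.167
```

Call:
{"api": "carry_out", "payload": {"increments": [0, 0, 0.35, -0.2, -1, 0, 10, 0, 0, 0.35, -0.2, -1, 0, 10]}}

```text
time_s: 8.75
ee_pos: [0.5778, -0.1112, 0.0979]
tool_rot: [3.142, -0.0, 1.681]
contact_force: [-0.6, -1.4, 1.6]
finger_gap: 0.166
```

Call:
{"api": "carry_out", "payload": {"increments": [0, 0, 0.35, -0.2, -1, 0, 10, 0, 0, 0.35, -0.2, -1, 0, 10]}}

```text
time_s: 9.0
ee_pos: [0.5775, -0.1112, 0.0979]
tool_rot: [3.14, -0.0, 1.676]
contact_force: [1.7, -2.2, 0.5]
finger_gap: 0.166
```

Call:
{"api": "carry_out", "payload": {"increments": [0, 0, 0.25, -0.2, -0.7, 0, 10, 0, 0, 0.25, -0.2, -0.7, 0, 10]}}

```text
time_s: 9.25
ee_pos: [0.5772, -0.1113, 0.0979]
tool_rot: [3.14, -0.0, 1.671]
contact_force: [3.7, -0.9, -0.3]
finger_gap: 0.167
```

Run:
```python
import numpy as np
a=np.deg2rad(8.6);x=np.array([np.cos(a),np.sin(a)])
print([(np.array(p)-[.584,-.1104])@x*1000 for p in [(.5927,-.1088),(.5924,-.1089),(.5921,-.109),(.5778,-.1112),(.5775,-.1112)]])
from workcell import robot
s=robot.sense();print(s["ee_pos"],s["contact_force"])
```

```text
[np.float64(8.841437064618928), np.float64(8.529856615960488), np.float64(8.218276167301937), np.float64(-6.249917837246387), np.float64(-6.546544751560456)]
[ 0.57717763 -0.11128357  0.09792983] [ 3.6737426  -0.88616521 -0.29565366]
```

Call:
{"api": "carry_out", "payload": {"increments": [0, 0, -0.7, 0.02, 2, 0, 10, 0, 0, -1.4, 0.05, 4, 0, 10, 0, 0, -2.1, 0.1, 6, 0, 10, 0, 0, -2.8, 0.2, 8, 0, 10, 0, 0, -3.5, 0.3, 10, 0, 10, 0, 0, -4.2, 0.45, 12, 0, 10, 0, 0, -4.9, 0.6, 14, 0, 10, 0, 0, -5.4, 0.75, 15.5, 0, 10, 0, 0, -5.8, 0.85, 16.6, 0, 10, 0, 0, -6.1, 0.9, 17.4, 0, 10, 0, 0, -6.1, 0.9, 17.4, 0, 10]}}

```text
time_s: 10.62
ee_pos: [0.5924, -0.1089, 0.0978]
tool_rot: [-3.14, -0.001, 1.777]
contact_force: [-1.5, 2.3, 5.4]
finger_gap: 0.166
```

Run:
```python
from workcell import robot
s=robot.sense();print(s["time_s"],s["ee_pos"],s["tool_rot"],s["contact_force"])
```

```text
10.625 [ 0.59242034 -0.10892167  0.09780793] [-3.13966842e+00 -1.20992781e-03  1.77732277e+00] [-1.52363346  2.28197749  5.36017618]
```

Call:
{"api": "carry_out", "payload": {"increments": [0, 0, -0.2, 0.2, 0.5, 0, 10, 0, 0, -0.2, 0.2, 0.5, 0, 10]}}

```text
time_s: 10.88
ee_pos: [0.5925, -0.1089, 0.0978]
tool_rot: [-3.139, -0.001, 1.781]
contact_force: [-3.1, 1.7, 4.9]
finger_gap: 0.169
```

Call:
{"api": "carry_out", "payload": {"increments": [0, 0, 0, 0, 0.4, 0, 10, 0, 0, 0.7, 0.02, -2, 0, 10, 0, 0, 1.4, 0.05, -4, 0, 10, 0, 0, 2.1, 0.1, -6, 0, 10, 0, 0, 2.8, 0.2, -8, 0, 10, 0, 0, 3.5, 0.3, -10, 0, 10, 0, 0, 4.2, 0.4, -12, 0, 10, 0, 0, 4.9, 0.5, -14, 0, 10, 0, 0, 5.6, 0.6, -16, 0, 10, 0, 0, 6, 0.7, -17.1, 0, 10, 0, 0, 6.2, 0.7, -17.8, 0, 10, 0, 0, 6.2, 0.7, -17.8, 0, 10]}}

```text
time_s: 12.38
ee_pos: [0.5772, -0.1114, 0.0979]
tool_rot: [3.14, -0.0, 1.673]
contact_force: [2.4, 3.9, 1.1]
finger_gap: 0.172
```

Run:
```python
from workcell import robot
s=robot.sense();print(s["time_s"],s["ee_pos"],s["tool_rot"],s["contact_force"])
```

```text
12.375 [ 0.57725    -0.11137135  0.09787554] [ 3.13990095e+00 -1.64845763e-04  1.67326564e+00] [2.40417243 3.90658357 1.05142509]
```

Call:
{"api": "carry_out", "payload": {"increments": [0, 0, -0.7, 0.2, 2, 0, 10, 0, 0, -1.4, 0.3, 4, 0, 10, 0, 0, -2.1, 0.4, 6, 0, 10, 0, 0, -2.8, 0.5, 8, 0, 10, 0, 0, -3.1, 0.5, 9, 0, 10, 0, 0, -3.1, 0.5, 9, 0, 10, 0, 0, -3.1, 0.5, 9, 0, 30, 0, 0, -3.1, 0.5, 9, 0, 40, 0, 0, -3.1, 0.5, 9, 0, 45, 0, 0, -3.1, 0.5, 9, -20, 45, 0, 0, -3.1, 0.5, 9, -50, 70, 0, 0, -3.1, 0.5, 9, -75, 80]}}

```text
time_s: 13.88
ee_pos: [0.5852, -0.1114, 0.1737]
tool_rot: [3.141, 0.001, 1.726]
contact_force: [-0.6, -0.1, -0.6]
finger_gap: 0.649
```

Run:
```python
from h import *
from workcell import robot
s=robot.sense();print(s["time_s"],s["ee_pos"],s["tool_rot"],s["contact_force"])
for yaw in (8.9,188.9): print(delta(s,(.4535,.147,.175),yaw))
print(s["joint_positions"])
```

```text
13.875 [ 0.58521428 -0.11142803  0.17371165] [3.14148040e+00 1.24737460e-03 1.72602033e+00] [-0.59155385 -0.08358723 -0.63156379]
(array([ 0.1,  0.1, 90. ]), array([275.7, -90.2,  -1.6]))
(array([ -0.1,   0.1, -90. ]), array([275.7, -90.2,  -1.6]))
[-0.06763853  0.564598    0.35449939  1.62005511 -0.22176439  0.99632638
  0.51244844]
```

Call:
{"api": "carry_out", "payload": {"increments": [0, 0, -9, 30, -10, 0, 85, 0, 0, -18, 60, -20, 0, 90, 0, 0, -27, 90, -30, 0, 93, 0, 0, -36, 120, -40, 0, 93, 0, 0, -45, 150, -50, 0, 93, 0, 0, -54, 180, -60, 0, 93, 0, 0, -63, 210, -70, 0, 93, 0, 0, -72, 235, -80, 0, 93, 0, 0, -81, 260, -86, 0, 93, 0, 0, -90, 275.7, -90, -1, 93, 0, 0, -90, 275.7, -90, -1, 93, 0, 0, -90, 275.7, -90, -1, 93]}}

```text
time_s: 15.38
ee_pos: [0.454, 0.1465, 0.1738]
tool_rot: [-3.141, 0.0, -2.99]
contact_force: [0.5, 0.3, -0.5]
finger_gap: 1.006
```

Run:
```python
from h import *
from workcell import robot
import cv2,pickle
s=robot.sense();print(s["time_s"],s["ee_pos"],s["tool_rot"],s["contact_force"],s["joint_positions"])
c=robot.capture("wrist");cv2.imwrite("pics/w3.png",c["image"]);pickle.dump((s,c),open("w3.pkl","wb"))
```

```text
15.375 [0.45399169 0.14653009 0.1737599 ] [-3.14061750e+00  1.98386309e-04 -2.98950815e+00] [ 0.51062827  0.27478281 -0.45195489] [-0.29466466  0.37204057 -0.08765495  1.92866107  0.04397971  0.84269585
  1.3172525 ]
```

View pics/w3.png

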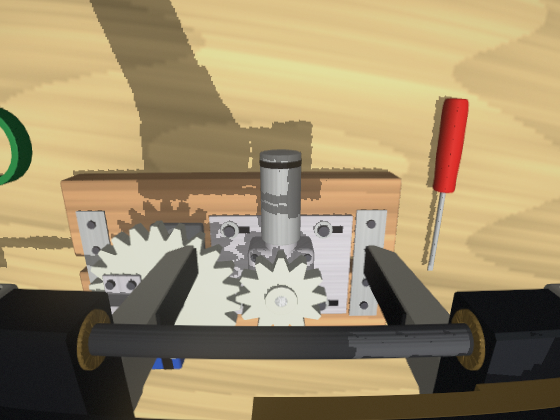

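Run:
```python
from h import *
import pickle
s,c=pickle.load(open("w3.pkl","rb"));W=wcam(s,c)
a=np.radians(8.86);ex=np.array([np.cos(a),np.sin(a)]);ey=np.array([-np.sin(a),np.cos(a)]);S=np.array([.5595,.0530])
for n,uv,z in [("canaxis",(281,190),.075),("canL",(261,190),.068),("canR",(300.5,190),.068),("canendtop",(280,152),.087),("bodyedge",(281,247),.087),("pinion",(281,301),.107),("boardback",(232,172),.038)]:
    p=atz(W,uv,z);print(n,p.round(4),"stand",(ex@(p[:2]-S)).round(4),(ey@(p[:2]-S)).round(4))
p=s["ee_pos"];print("tcp",(ex@(p[:2]-S)).round(4),(ey@(p[:2]-S)).round(4))
print(delta(s,list(S+ex*-.09+ey*.109)+[.052],188.9))
```

```text
canaxis [0.4481 0.1459 0.075 ] stand -0.0958 0.109
canL [0.4528 0.1277 0.068 ] stand -0.094 0.0903
canR [0.4472 0.1642 0.068 ] stand -0.0939 0.1272
canendtop [0.4122 0.1396 0.087 ] stand -0.1322 0.1082
bodyedge [0.4988 0.1537 0.087 ] stand -0.0445 0.1089
pinion [0.5432 0.1605 0.107 ] stand 0.0004 0.1088
boardback [0.4466 0.0955 0.038 ] stand -0.105 0.0593
tcp -0.0898 0.1087
(array([-0.1,  0. , -0.2]), array([  0.2,   0.5, 121.8]))
```

Call:
{"api": "carry_out", "payload": {"increments": [0, 0, 0, 0, 0.3, 30, 93, 0, 0, 0, 0, 0.3, 60, 93, 0, 0, 0, 0, 0.3, 85, 93, 0, 0, 0, 0, 0.3, 105, 85, 0, 0, 0, 0, 0.3, 118, 70, 0, 0, 0, 0, 0.3, 121, 60, 0, 0, 0, 0, 0.3, 121, 50, 0, 0, 0, 0, 0.3, 121, 44], "force": 10}}

```text
time_s: 16.42
ee_pos: [0.454, 0.1482, 0.0535]
tool_rot: [3.141, 0.002, -2.986]
contact_force: [-0.6, -0.0, -0.9]
finger_gap: 0.536
```

Call:
{"api": "carry_out", "payload": {"increments": [0, 0, 0, 0, 0, 0, 42, 0, 0, 0, 0, 0, 0, 32, 0, 0, 0, 0, 0, 0, 32, 0, 0, 0, 0, 0, 0, 32], "force": 35}}

```text
time_s: 16.92
ee_pos: [0.4535, 0.148, 0.0529]
tool_rot: [-3.141, 0.0, -2.986]
contact_force: [0.3, -0.0, 0.9]
finger_gap: 0.348
```

Run:
```python
from workcell import robot
s=robot.sense();print(s["time_s"],s["ee_pos"],s["tool_rot"],s["contact_force"],s["finger_gap"]*93)
```

```text
16.925 [0.4534817  0.14798514 0.05289361] [-3.14139086e+00  5.88866192e-05 -2.98569362e+00] [ 0.30808007 -0.0335383   0.93433409] 32.344753367541
```

Run:
```python
from workcell import robot
import cv2,numpy as np
c=robot.capture("wrist")["image"];d=robot.capture("side")["image"]
cv2.imwrite("pics/w4.png",c);cv2.imwrite("pics/s4.png",cv2.resize(d[130:300,130:400],None,fx=2.8,fy=2.8))
s=robot.sense();print(s["time_s"],s["ee_pos"],s["finger_gap"]*93,s["contact_force"])
```

```text
17.025 [0.45348884 0.1479745  0.05288066] 32.382108881263164 [ 0.53976984 -0.53586946  0.14322735]
```

View pics/w4.png

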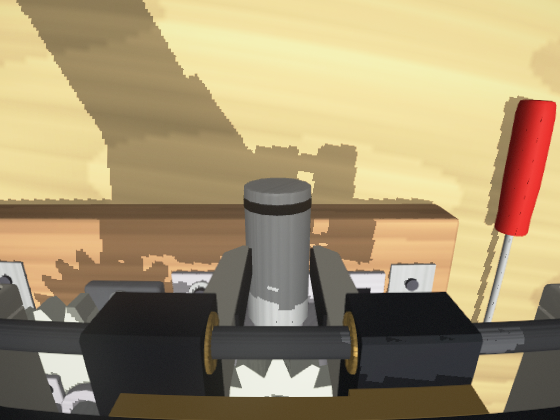

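View pics/s4.png

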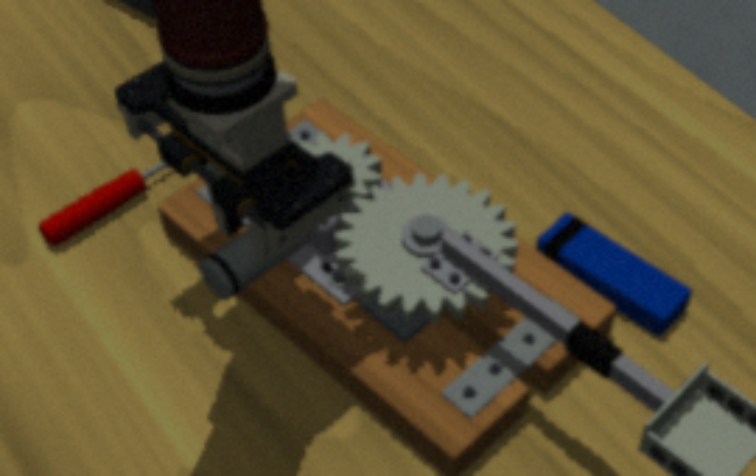

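Call:
{"api": "carry_out", "payload": {"increments": [0, 0, 0, 0, 0, 0, 20, 0, 0, 0, 0, 0, 0, 20], "force": 30}}

```text
time_s: 17.27
ee_pos: [0.4538, 0.1463, 0.0538]
tool_rot: [-3.139, -0.0, -2.988]
contact_force: [-2.4, -5.0, 12.9]
finger_gap: 0.25
```

Run:
```python
from workcell import robot
s=robot.sense();print(s["time_s"],s["ee_pos"],s["finger_gap"]*93,s["contact_force"],s["ft_torque"])
```

```text
17.275 [0.45380738 0.14625777 0.05376537] 23.22675193684761 [-2.44007231 -4.98491732 12.93913245] [-1.07434132  0.35553009 -0.02131145]
```

Run:
```python
from workcell import robot
import cv2,numpy as np
c=robot.capture("wrist")["image"];d=robot.capture("scene")["image"]
cv2.imwrite("pics/w5.png",c);cv2.imwrite("pics/s5.png",cv2.resize(d[100:270,220:450],None,fx=3.2,fy=3.2))
s=robot.sense();print(s["time_s"],s["ee_pos"],s["finger_gap"]*93,s["contact_force"])
```

```text
17.375 [0.45384602 0.1462991  0.05402592] 22.64592989319159 [-1.22428047 -4.59288407 11.5807964 ]
```

View pics/w5.png

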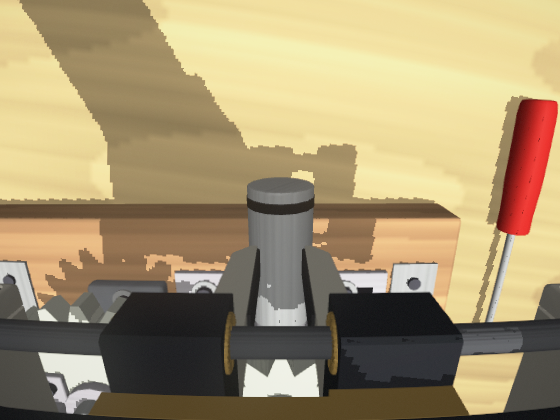

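View pics/s5.png

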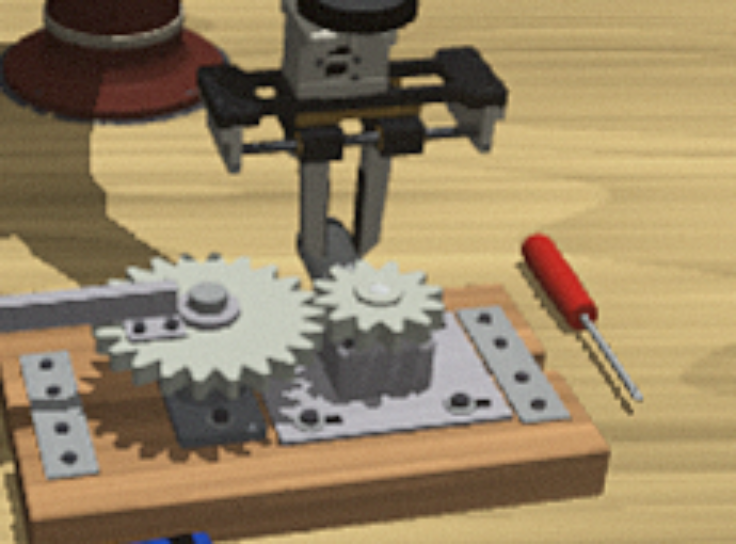

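```bash
cat >> h.py <<'E'
def proj(cam,P):
    v,cx,cy,k,T=cam; q=T[:3,:3].T@(np.array(P)-T[:3,3]); a=q[:2]/q[2]; r2=a@a
    return a*(1+k*r2)*210/np.tan(np.radians(v/2))+[cx,cy]
E
python3 - <<'E'
from h import *
import pickle
s,c=pickle.load(open("w3.pkl","rb"))
T=(c["vfov"],c["cx"],c["cy"],c["k1"],c["hand_eye"])
for g in (11.5,46.5):
  for z in (0,-.019,-.04): print(g,z,[proj(T,(x,-g/1000,z)).round() for x in (.0075,-.0075)])
# can in tool frame at w5: tcp z .054
for dz in (.087,.068): print(dz,[proj(T,(x,y,.054-dz)).round() for x in (.0075,) for y in (-.019,0,.019)])
sc=CAL['scene'];
for g in (.0116,-.0116):
  P=np.array([.4538,.1463,.054])+g*np.array([-.154,.988,0]);print([proj(sc,P+[0,0,h]).round(1) for h in (0,.019,.033)])
E
```

```text
11.5 0 [array([262., 228.]), array([262., 250.])]
11.5 -0.019 [array([260., 240.]), array([261., 263.])]
11.5 -0.04 [array([258., 256.]), array([259., 282.])]
46.5 0 [array([207., 228.]), array([208., 249.])]
46.5 -0.019 [array([200., 240.]), array([202., 263.])]
46.5 -0.04 [array([190., 256.]), array([193., 281.])]
0.087 [array([245., 250.]), array([280., 250.]), array([316., 250.])]
0.068 [array([248., 236.]), array([280., 237.]), array([313., 236.])]
[array([329.1, 187.1]), array([329.7, 179.7]), array([330.1, 174.2])]
[array([318.9, 188.1]), array([319.4, 180.7]), array([319.8, 175.1])]
```

Call:
{"api": "carry_out", "payload": {"increments": [0, 0, 0, 0, 0, 0, 30, 0, 0, 0, 0, 0, 0, 50, 0, 0, 0, 0, 0, 0, 60, 0, 0, 0, 0, 0, 0, 60]}}

```text
time_s: 17.88
ee_pos: [0.4532, 0.1483, 0.0526]
tool_rot: [3.141, -0.001, -2.985]
contact_force: [-0.3, -0.4, -0.1]
finger_gap: 0.598
```

Run:
```python
from workcell import robot
import cv2,numpy as np
s=robot.sense();print(s["time_s"],s["ee_pos"],s["finger_gap"]*93,s["contact_force"])
a=robot.capture("scene")["image"];d=robot.capture("side")["image"]
cv2.imwrite("pics/s6.png",cv2.resize(a[110:210,270:390],None,fx=6,fy=6,interpolation=cv2.INTER_CUBIC))
cv2.imwrite("pics/d6.png",cv2.resize(d[130:250,160:290],None,fx=5,fy=5,interpolation=cv2.INTER_CUBIC))
```

```text
17.875 [0.45316365 0.14834708 0.05257436] 55.64349875883682 [-0.28636078 -0.37036961 -0.14118212]
```

View pics/s6.png

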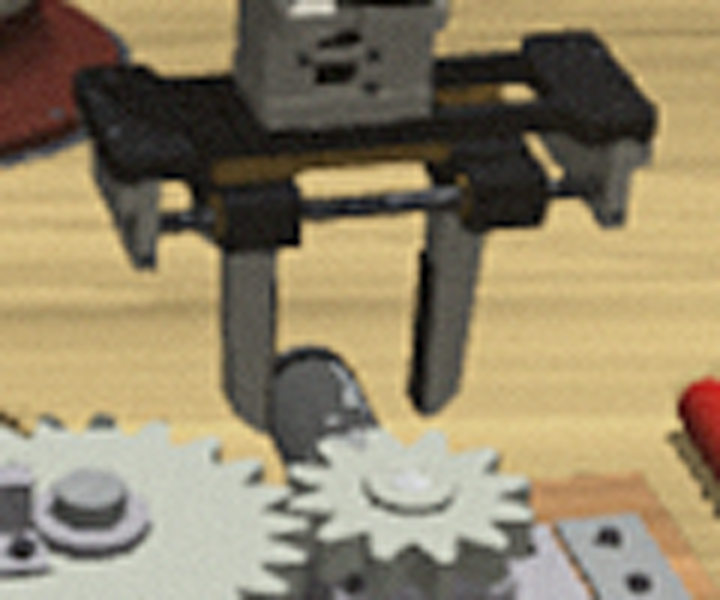

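View pics/d6.png

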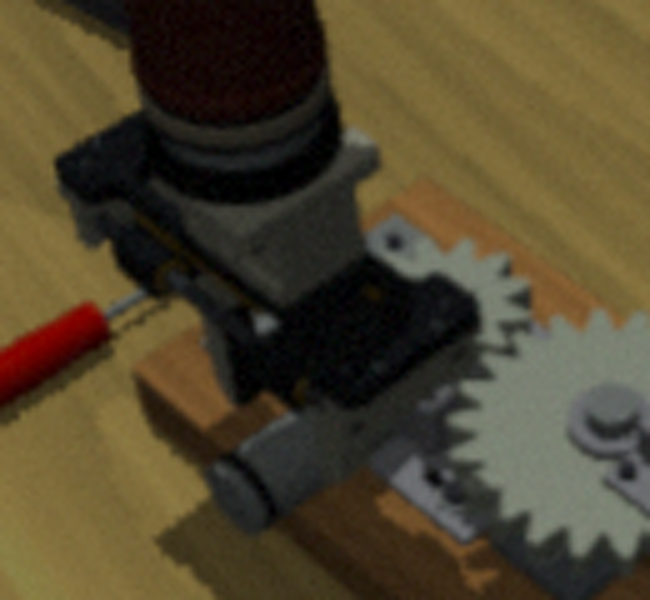

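Run:
```python
from h import *
sc=CAL['scene'];P=np.array([.4532,.1483,.0526]);ey=np.array([-.155,.988,0]);ex=np.array([.988,.155,0])
for g in (.030,.036):
  for x in (-.0075,0,.0075): print(g,x,[proj(sc,P+g*ey+x*ex+[0,0,h]).round(1) for h in (0,.01,.02,.025,.03)])
```

```text
0.03 -0.0075 [array([337. , 184.9]), array([337.3, 181. ]), array([337.7, 177.2]), array([337.8, 175.2]), array([338. , 173.2])]
0.03 0 [array([337.9, 186.7]), array([338.3, 182.8]), array([338.7, 178.9]), array([338.8, 177. ]), array([339., 175.])]
0.03 0.0075 [array([338.9, 188.5]), array([339.3, 184.6]), array([339.6, 180.7]), array([339.8, 178.7]), array([340. , 176.7])]
0.036 -0.0075 [array([339.6, 184.6]), array([339.9, 180.8]), array([340.3, 176.9]), array([340.5, 175. ]), array([340.7, 173. ])]
0.036 0 [array([340.6, 186.4]), array([340.9, 182.5]), array([341.3, 178.7]), array([341.5, 176.7]), array([341.7, 174.7])]
0.036 0.0075 [array([341.6, 188.2]), array([341.9, 184.3]), array([342.3, 180.4]), array([342.5, 178.5]), array([342.7, 176.5])]
```

Call:
{"api": "carry_out", "payload": {"increments": [0, 0, 0, 0, 0, 4, 60, 0, 0, 0, 0, 0, 8, 60, 0, 0, 0, 0, 0, 12, 60, 0, 0, 0, 0, 0, 12, 60]}}

```text
time_s: 18.48
ee_pos: [0.4531, 0.148, 0.0404]
tool_rot: [-3.141, -0.001, -2.986]
contact_force: [-0.2, -0.0, 1.3]
finger_gap: 0.649
```

Call:
{"api": "carry_out", "payload": {"increments": [0, 0, 0, 0, 0, 3, 60, 0, 0, 0, 0, 0, 6, 60, 0, 0, 0, 0, 0, 9, 60, 0, 0, 0, 0, 0, 9, 60]}}

```text
time_s: 18.98
ee_pos: [0.4532, 0.1481, 0.0316]
tool_rot: [-3.141, -0.001, -2.986]
contact_force: [0.2, -0.1, 0.5]
finger_gap: 0.648
```

Call:
{"api": "carry_out", "payload": {"increments": [0, 0, 0, 0, 0, 0, 45, 0, 0, 0, 0, 0, 0, 36, 0, 0, 0, 0, 0, 0, 34, 0, 0, 0, 0, 0, 0, 34], "force": 15}}

```text
time_s: 19.48
ee_pos: [0.4537, 0.1462, 0.0319]
tool_rot: [-3.139, -0.0, -2.987]
contact_force: [1.5, -4.4, 0.6]
finger_gap: 0.405
```

Call:
{"api": "carry_out", "payload": {"increments": [0, 0, 0, 0, 0, 0, 30, 0, 0, 0, 0, -2, 0, 30, 0, 0, 0, 0, -2, 0, 30], "force": 40}}

```text
time_s: 19.85
ee_pos: [0.4538, 0.1462, 0.0319]
tool_rot: [3.141, 0.0, -2.986]
contact_force: [0.2, -2.5, -0.1]
finger_gap: 0.403
```

```bash
cat > m.py <<'E'
from workcell import robot
import numpy as np
s=robot.sense();a=np.radians(8.86);ey=np.array([-np.sin(a),np.cos(a)]);ex=np.array([np.cos(a),np.sin(a)]);d=(s["ee_pos"][:2]-[.5595,.0530])*1000
print(s["time_s"],s["ee_pos"].round(5),"stand",(ex@d).round(2),(ey@d).round(2),"F",(ex@s["contact_force"][:2]).round(2),(ey@s["contact_force"][:2]).round(2),s["contact_force"][2].round(2),"gap",(s["finger_gap"]*93).round(1),"yaw",np.degrees(s["tool_rot"][2]).round(2))
E
python3 m.py
```

```text
Traceback (most recent call last):
  File "m.py", line 4, in <module>
    print(s["time_s"],s["ee_pos"].round(5),"stand",(ex@d).round(2),(ey@d).round(2),"F",(ex@s["contact_force"][:2]).round(2),(ey@s["contact_force"][:2]).round(2),s["contact_force"][2].round(2),"gap",(s["finger_gap"]*93).round(1),"yaw",np.degrees(s["tool_rot"][2]).round(2))
                                                                                                                                                                                                      ^^^^^^^^^^^^^^^^^^^^^^^^^^
AttributeError: 'float' object has no attribute 'round'
```

```bash
sed -i 's/(s\["finger_gap"\]\*93).round(1)/round(s["finger_gap"]*93,1)/' m.py; python3 m.py
```

```text
19.85 [0.4538  0.14624 0.0319 ] stand -90.07 108.41 F -0.15 -2.49 -0.06 gap 37.4 yaw -171.07
```

Call:
{"api": "carry_out", "payload": {"increments": [0, 0, 0, 0, -2, 0, 30, 0, 0, 0, 0, -4, 0, 30, 0, 0, 0, 0, -4, 0, 30]}}

```text
time_s: 20.23
ee_pos: [0.4538, 0.1463, 0.0319]
tool_rot: [3.137, 0.001, -2.983]
contact_force: [-1.1, 5.8, -0.5]
finger_gap: 0.399
```

```bash
python3 m.py
```

```text
20.225 [0.45382 0.1463  0.03189] stand -90.05 108.46 F -0.22 5.91 -0.49 gap 37.1 yaw -170.89
```

Call:
{"api": "carry_out", "payload": {"increments": [0, 0, 0, 0, -2, 0, 30, 0, 0, 0, 0, -4, 0, 30, 0, 0, 0, 0, -5, 0, 30, 0, 0, 0, 0, -5, 0, 30]}}

```text
time_s: 20.72
ee_pos: [0.4541, 0.1443, 0.0319]
tool_rot: [3.133, 0.001, -2.98]
contact_force: [-2.9, 11.4, -1.7]
finger_gap: 0.401
```

```bash
python3 m.py
```

```text
20.725 [0.45414 0.14435 0.0319 ] stand -90.03 106.49 F -1.16 11.72 -1.68 gap 37.3 yaw -170.77
```

Call:
{"api": "carry_out", "payload": {"increments": [0, 0, 0, 0, -1.5, 0, 30, 0, 0, 0, 0, -3, 0, 30, 0, 0, 0, 0, -4, 0, 30, 0, 0, 0, 0, -4, 0, 30]}}

```text
time_s: 21.22
ee_pos: [0.4548, 0.1404, 0.0319]
tool_rot: [3.133, 0.001, -2.98]
contact_force: [-1.6, 11.2, -2.4]
finger_gap: 0.398
```

```bash
python3 m.py
```

```text
21.225 [0.45475 0.14045 0.0319 ] stand -90.03 102.54 F 0.14 11.35 -2.42 gap 37.0 yaw -170.76
```

Call:
{"api": "carry_out", "payload": {"increments": [0, 0, 0, 0, -0.5, 0, 30, 0, 0, 0, 0, -0.5, 0, 30]}}

```text
time_s: 21.48
ee_pos: [0.4548, 0.14, 0.0319]
tool_rot: [3.133, 0.001, -2.98]
contact_force: [-2.5, 12.7, -1.7]
finger_gap: 0.401
```

```bash
python3 m.py
```

```text
21.475 [0.45485 0.14002 0.0319 ] stand -90.0 102.1 F -0.48 12.88 -1.7 gap 37.2 yaw -170.76
```

Call:
{"api": "carry_out", "payload": {"increments": [0, 0, 0, 0, 2.5, 0, 30, 0, 0, 0, 0, 5, 0, 30, 0, 0, 0, 0, 5, 0, 30]}}

```text
time_s: 21.85
ee_pos: [0.4548, 0.1399, 0.0319]
tool_rot: [3.139, 0.001, -2.984]
contact_force: [-1.3, 5.5, -0.9]
finger_gap: 0.398
```

```bash
python3 m.py
```

```text
21.85 [0.45481 0.13988 0.03191] stand -90.06 101.97 F -0.42 5.6 -0.87 gap 37.0 yaw -170.96
```

Call:
{"api": "carry_out", "payload": {"increments": [0, 0, 0, 0, 2.3, 0, 30, 0, 0, 0, 0, 2.3, 0, 45, 0, 0, 0, 0, 2.3, 0, 60, 0, 0, 0, 0, 2.3, 0, 65, 0, 0, 0, 0, 2.3, -25, 65, 0, 0, 0, 0, 2.3, -70, 65, 0, 0, 0, 0, 2.3, -115, 70, 0, 0, 0, 0, 2.3, -143, 70, 0, 0, 0, 0, 2.3, -143, 70], "force": 12}}

```text
time_s: 22.98
ee_pos: [0.4561, 0.1402, 0.1768]
tool_rot: [3.141, 0.005, -2.986]
contact_force: [-0.4, -0.8, 0.1]
finger_gap: 0.749
```

```bash
python3 m.py
python3 - <<'E'
from h import *
from workcell import robot
import cv2,pickle
s=robot.sense()
print(delta(s,(.585,-.1105,.170),98.86))
c=robot.capture("wrist");cv2.imwrite("pics/w7.png",c["image"]);pickle.dump((s,c),open("w7.pkl","wb"))
d=robot.capture("side")["image"];cv2.imwrite("pics/d7.png",cv2.resize(d[130:330,160:420],None,fx=3,fy=3))
E
```

```text
22.975 [0.45612 0.14025 0.17675] stand -88.71 102.13 F -0.49 -0.72 0.09 gap 69.7 yaw -171.1
(array([ 0.3,  0.2, 90. ]), array([ -88.5, -267.7,    7. ]))
```

View pics/d7.png

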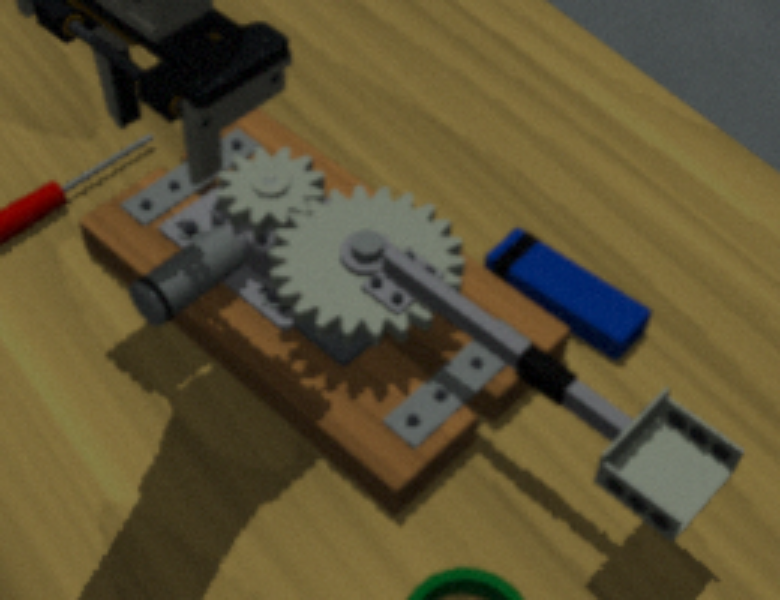

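View pics/w7.png

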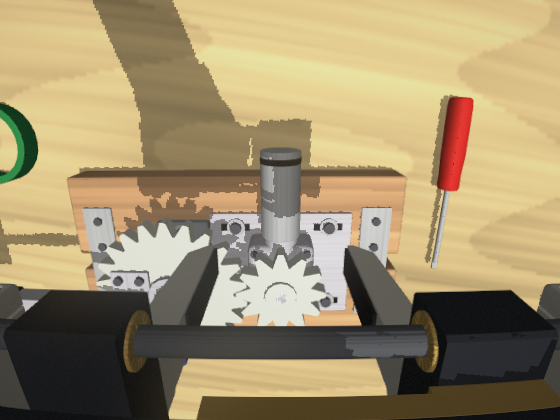

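Call:
{"api": "carry_out", "payload": {"increments": [0, 0, 9, -10, -20, 0, 70, 0, 0, 18, -18, -45, 0, 70, 0, 0, 27, -28, -75, 0, 70, 0, 0, 36, -38, -105, 0, 70, 0, 0, 45, -48, -135, 0, 60, 0, 0, 54, -58, -165, 0, 50, 0, 0, 63, -68, -195, 0, 45, 0, 0, 72, -76, -225, 2, 45, 0, 0, 81, -84, -250, 4, 45, 0.3, 0.2, 90, -88.5, -267.7, 7, 45, 0.3, 0.2, 90, -88.5, -267.7, 7, 45, 0.3, 0.2, 90, -88.5, -267.7, 7, 45]}}

```text
time_s: 24.58
ee_pos: [0.5828, -0.1094, 0.1666]
tool_rot: [-3.134, -0.0, 1.73]
contact_force: [-0.0, -0.7, -0.8]
finger_gap: 0.485
```

Run:
```python
from h import *
from workcell import robot
import cv2,pickle
s=robot.sense();print(s["time_s"],s["ee_pos"],s["tool_rot"])
c=robot.capture("wrist");cv2.imwrite("pics/w8.png",c["image"]);pickle.dump((s,c),open("w8.pkl","wb"))
```

```text
24.575 [ 0.58277247 -0.10941387  0.16663135] [-3.13351995e+00 -4.24044525e-04  1.72984856e+00]
```

View pics/w8.png

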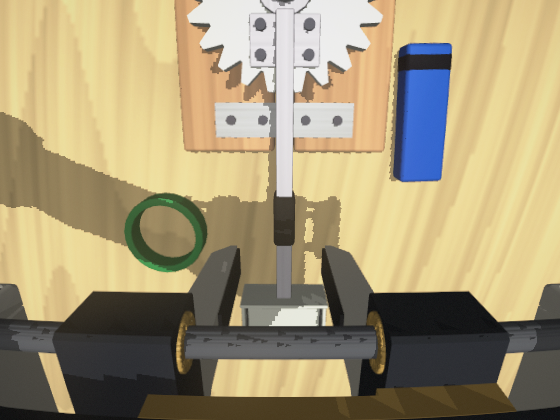

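Run:
```python
from h import *
import pickle
s,c=pickle.load(open("w8.pkl","rb"));W=wcam(s,c)
p=atz(W,(284.5,218),.128);q=atz(W,(286,30),.122);print(p,q,np.degrees(np.arctan2(p[0]-q[0],q[1]-p[1])))
print(delta(s,(p[0],p[1]-.001,.077),98.86))
```

```text
[ 0.58605763 -0.10771297  0.128     ] [0.56622014 0.019989   0.122     ] 8.829870341833463
(array([-0.5, -0. ,  0.3]), array([ 0.1,  4.1, 89.6]))
```

Call:
{"api": "carry_out", "payload": {"increments": [-0.2, 0, 0.1, 0, 1.5, 30, 45, -0.4, 0, 0.3, -0.5, 3, 60, 45, -0.5, 0, 0.3, -1, 3, 80, 45, -0.5, 0, 0.3, -1, 3, 89, 42, -0.5, 0, 0.3, -1, 3, 89, 34, -0.5, 0, 0.3, -1, 3, 89, 26, -0.5, 0, 0.3, -1, 3, 89, 20, -0.5, 0, 0.3, -1, 3, 89, 16, -0.5, 0, 0.3, -1, 3, 89, 10, -0.5, 0, 0.3, -1, 3, 89, 10], "force": 12}}

```text
time_s: 25.88
ee_pos: [0.5864, -0.1115, 0.0792]
tool_rot: [3.138, 0.001, 1.722]
contact_force: [-1.6, -0.1, 3.2]
finger_gap: 0.172
```

```bash
python3 m.py
```

```text
25.875 [ 0.58636 -0.11147  0.07924] stand 1.21 -166.64 F -1.59 0.13 3.2 gap 16.0 yaw 98.66
```

Call:
{"api": "carry_out", "payload": {"increments": [0, 0, -0.2, 0, 0.6, 0, 10, 0, 0, -0.2, 0, 0.6, 0, 10]}}

```text
time_s: 26.12
ee_pos: [0.5872, -0.1114, 0.0793]
tool_rot: [3.138, 0.001, 1.725]
contact_force: [-1.1, 0.5, 5.2]
finger_gap: 0.173
```

```bash
python3 m.py
```

```text
26.125 [ 0.58718 -0.11138  0.07927] stand 2.04 -166.68 F -1.0 0.65 5.17 gap 16.1 yaw 98.85
```

Call:
{"api": "carry_out", "payload": {"increments": [0, 0, -0.2, 0, 0.6, 0, 10, 0, 0, -0.2, 0, 0.6, 0, 10]}}

```text
time_s: 26.38
ee_pos: [0.5876, -0.1113, 0.0793]
tool_rot: [3.138, 0.001, 1.729]
contact_force: [-0.8, 0.4, 5.3]
finger_gap: 0.169
```

```bash
python3 m.py
```

```text
26.375 [ 0.58757 -0.11133  0.07926] stand 2.43 -166.69 F -0.77 0.53 5.31 gap 15.8 yaw 99.04
```

Call:
{"api": "carry_out", "payload": {"increments": [0, 0, -0.2, 0, 0.6, -1.5, 10, 0, 0, -0.2, 0, 0.6, -1.5, 10]}}

```text
time_s: 26.62
ee_pos: [0.5873, -0.1113, 0.0794]
tool_rot: [3.14, 0.001, 1.732]
contact_force: [-1.1, -0.5, -3.2]
finger_gap: 0.169
```

```bash
python3 m.py
```

```text
26.625 [ 0.58729 -0.1113   0.07937] stand 2.15 -166.62 F -1.2 -0.33 -3.19 gap 15.8 yaw 99.21
```

Call:
{"api": "carry_out", "payload": {"increments": [0, 0, -0.2, 0, 0.6, 0, 10, 0, 0, -0.2, 0, 0.6, 0, 10]}}

```text
time_s: 26.88
ee_pos: [0.5876, -0.1112, 0.0794]
tool_rot: [3.141, 0.001, 1.735]
contact_force: [-1.6, -1.0, -5.6]
finger_gap: 0.171
```

```bash
python3 m.py
```

```text
26.875 [ 0.58759 -0.11121  0.07936] stand 2.47 -166.58 F -1.76 -0.69 -5.61 gap 15.9 yaw 99.41
```

Add to m.py:
```python
from scipy.spatial.transform import Rotation as R
z=R.from_euler('xyz',s["tool_rot"]).as_matrix()[:,2];g=s["ee_pos"]+z*(.116-s["ee_pos"][2])/z[2];d=(g[:2]-[.5595,.0530])*1000
ang=np.degrees(np.arctan2(ex@d,-ey@d));print("sleeve x,y",(ex@d).round(2),(ey@d).round(2),"roll",(np.degrees(s["tool_rot"][0])%360).round(2))
```

```text
(no output)
```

Call:
{"api": "carry_out", "payload": {"increments": [0, 0, -0.2, 0, 0.7, 0.7, 10, 0, 0, -0.2, 0, 0.7, 0.7, 10]}}

```text
time_s: 27.12
ee_pos: [0.5882, -0.1111, 0.0794]
tool_rot: [3.141, 0.001, 1.739]
contact_force: [-4.3, -2.0, -3.0]
finger_gap: 0.17
```

```bash
python3 m.py
```

```text
27.125 [ 0.58816 -0.11114  0.07939] stand 3.03 -166.59 F -4.51 -1.28 -2.99 gap 15.8 yaw 99.62
sleeve x,y 3.01 -166.57 roll 179.96
```

Call:
{"api": "carry_out", "payload": {"increments": [0, 0, 0.35, 0, -1, 0.4, 10, 0, 0, 0.7, 0, -2, 0.4, 10, 0, 0, 1.05, 0, -3, 0.4, 10, 0, 0, 1.4, 0, -4, 0.4, 10, 0, 0, 1.75, 0, -5, 0.4, 10, 0, 0, 1.75, 0, -5, 0.4, 10]}}

```text
time_s: 27.88
ee_pos: [0.5848, -0.1117, 0.0794]
tool_rot: [3.138, 0.001, 1.708]
contact_force: [-0.7, -2.2, -4.6]
finger_gap: 0.175
```

```bash
python3 m.py
```

```text
27.875 [ 0.58477 -0.11174  0.07936] stand -0.41 -166.66 F -1.02 -2.08 -4.64 gap 16.3 yaw 97.88
sleeve x,y -0.55 -166.61 roll 179.78
```

Call:
{"api": "carry_out", "payload": {"increments": [0, 0, 0.3, 0, -0.8, 0, 10, 0, 0, 0.3, 0, -0.8, 0, 10]}}

```text
time_s: 28.12
ee_pos: [0.5838, -0.1119, 0.0793]
tool_rot: [3.138, 0.001, 1.703]
contact_force: [-0.4, -1.8, -3.2]
finger_gap: 0.174
```

```bash
python3 m.py
```

```text
28.125 [ 0.58379 -0.11187  0.07934] stand -1.39 -166.65 F -0.64 -1.75 -3.19 gap 16.2 yaw 97.58
sleeve x,y -1.52 -166.6 roll 179.8
```

Call:
{"api": "carry_out", "payload": {"increments": [0, 0, 0.3, 0, -0.8, 0, 10, 0, 0, 0.3, 0, -0.8, 0, 10]}}

```text
time_s: 28.38
ee_pos: [0.5831, -0.112, 0.0793]
tool_rot: [3.138, 0.001, 1.698]
contact_force: [-0.7, -1.7, -2.8]
finger_gap: 0.172
```

```bash
python3 m.py
```

```text
28.375 [ 0.58311 -0.11199  0.07935] stand -2.08 -166.66 F -0.94 -1.58 -2.77 gap 16.0 yaw 97.28
sleeve x,y -2.22 -166.61 roll 179.79
```

Call:
{"api": "carry_out", "payload": {"increments": [0, 0, 0.3, 0, -0.8, 0, 10, 0, 0, 0.3, 0, -0.8, 0, 10]}}

```text
time_s: 28.62
ee_pos: [0.5828, -0.112, 0.0794]
tool_rot: [3.137, 0.001, 1.693]
contact_force: [1.1, -1.7, -2.8]
finger_gap: 0.176
```

```bash
python3 m.py
```

```text
28.625 [ 0.5828  -0.11202  0.07937] stand -2.39 -166.64 F 0.8 -1.82 -2.79 gap 16.3 yaw 97.0
sleeve x,y -2.56 -166.58 roll 179.74
```

Starting to touch; push a bit further for 3–4 N.

Call:
{"api": "carry_out", "payload": {"increments": [0, 0, 0.3, 0, -0.8, 0, 10, 0, 0, 0.3, 0, -0.8, 0, 10]}}

```text
time_s: 28.88
ee_pos: [0.5824, -0.112, 0.0794]
tool_rot: [3.136, 0.002, 1.688]
contact_force: [2.9, -1.4, -5.5]
finger_gap: 0.172
```

```bash
python3 m.py
```

```text
28.875 [ 0.58243 -0.11204  0.07938] stand -2.77 -166.6 F 2.69 -1.83 -5.53 gap 16.0 yaw 96.71
sleeve x,y -2.96 -166.54 roll 179.69
```

Call:
{"api": "carry_out", "payload": {"increments": [0, 0, 0.2, 0, -0.5, 0, 10, 0, 0, 0.2, 0, -0.5, 0, 10]}}

```text
time_s: 29.12
ee_pos: [0.5821, -0.1121, 0.0794]
tool_rot: [3.136, 0.002, 1.684]
contact_force: [4.5, -1.3, -6.3]
finger_gap: 0.17
```

```bash
python3 m.py
```

```text
29.125 [ 0.58211 -0.11211  0.0794 ] stand -3.09 -166.62 F 4.27 -1.93 -6.34 gap 15.8 yaw 96.5
sleeve x,y -3.29 -166.55 roll 179.67
```

Call:
{"api": "carry_out", "payload": {"increments": [0, 0, -0.4, 0, 1.2, 0.3, 10, 0, 0, -0.8, 0, 2.4, 0.5, 10, 0, 0, -1.3, 0, 3.6, 0.5, 10, 0, 0, -1.7, 0, 4.8, 0.5, 10, 0, 0, -2.1, 0, 6, 0.5, 10, 0, 0, -2.4, 0, 7, 0.5, 10, 0, 0, -2.7, 0, 7.7, 0.5, 10, 0, 0, -2.9, 0, 8.3, 0.5, 10, 0, 0, -2.9, 0, 8.3, 0.5, 10]}}

```text
time_s: 30.25
ee_pos: [0.5879, -0.1112, 0.0792]
tool_rot: [3.141, 0.0, 1.734]
contact_force: [-2.6, -0.9, 6.0]
finger_gap: 0.172
```

```bash
python3 m.py
```

```text
30.25 [ 0.58787 -0.11117  0.07924] stand 2.74 -166.58 F -2.67 -0.54 6.03 gap 16.0 yaw 99.37
sleeve x,y 2.71 -166.58 roll 179.94
```

Call:
{"api": "carry_out", "payload": {"increments": [0, 0, 0, 0, 0.4, -0.3, 10, 0, 0, 0, 0, 0.4, -0.3, 10, 0, 0, 0.4, 0, -1.2, -0.3, 10, 0, 0, 0.8, 0, -2.4, -0.3, 10, 0, 0, 1.3, 0, -3.6, -0.3, 10, 0, 0, 1.7, 0, -4.8, -0.3, 10, 0, 0, 2.1, 0, -6, -0.3, 10, 0, 0, 2.4, 0, -7, -0.3, 10, 0, 0, 2.7, 0, -7.7, -0.3, 10, 0, 0, 2.9, 0, -8.1, -0.3, 10, 0, 0, 2.9, 0, -8.1, -0.3, 10]}}

```text
time_s: 31.62
ee_pos: [0.5823, -0.1122, 0.0793]
tool_rot: [3.136, 0.001, 1.685]
contact_force: [4.3, 1.1, 4.2]
finger_gap: 0.172
```

```bash
python3 m.py
```

```text
31.625 [ 0.58231 -0.11216  0.07928] stand -2.9 -166.7 F 4.41 0.38 4.22 gap 16.0 yaw 96.53
sleeve x,y -3.1 -166.65 roll 179.68
```

Call:
{"api": "carry_out", "payload": {"increments": [0, 0, -0.5, 0, 1.5, -0.2, 10, 0, 0, -1, 0, 3, -0.4, 10, 0, 0, -1.5, 0, 4.3, -0.4, 10, 0, 0, -1.5, 0, 4.3, -0.4, 10, 0, 0, -1.5, 0, 4.3, -0.4, 25, 0, 0, -1.5, 0, 4.3, -0.4, 40, 0, 0, -1.5, 0, 4.3, -0.4, 45, 0, 0, -1.5, 0, 4.3, -0.4, 45, 0, 0, -1.5, 0, 4.3, -25, 45, 0, 0, -1.5, 0, 4.3, -65, 45, 0, 0, -1.5, 0, 4.3, -105, 45, 0, 0, -1.5, 0, 4.3, -125, 45]}}

```text
time_s: 33.12
ee_pos: [0.5858, -0.1125, 0.2065]
tool_rot: [3.135, 0.002, 1.71]
contact_force: [0.3, 0.5, -0.4]
finger_gap: 0.479
```

```bash
python3 m.py
python3 - <<'E'
from workcell import robot
import cv2
c=robot.capture("wrist")["image"];cv2.imwrite("pics/w9.png",c)
d=robot.capture("side")["image"];cv2.imwrite("pics/d9.png",d)
E
```

```text
33.125 [ 0.58579 -0.11253  0.20654] stand 0.48 -167.61 F 0.36 0.5 -0.42 gap 44.6 yaw 97.97
sleeve x,y 1.07 -167.83 roll 179.63
```

View pics/w9.png

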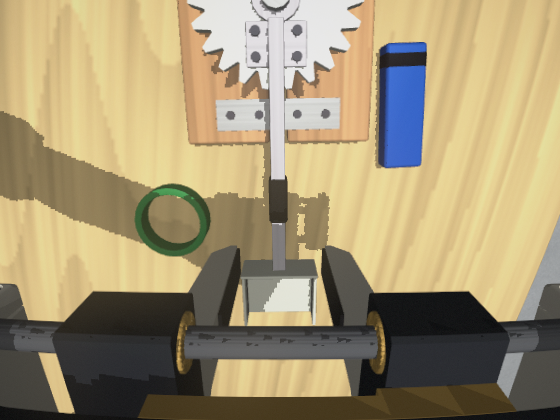

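View pics/d9.png

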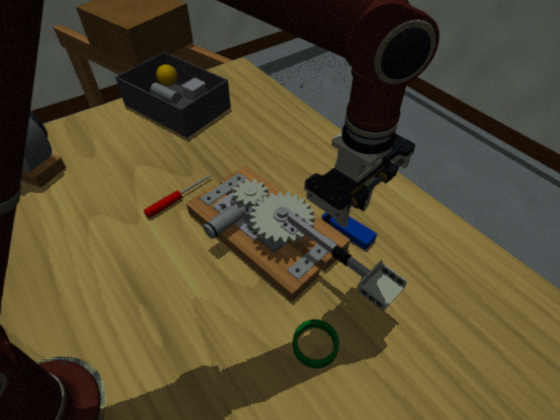

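The arm is free near mid-play (sleeve at pixel 278,200 in the wrist view). The gripper is clear above it, and the tape roll, battery and screwdriver are where they were. I'm handing in the job.

```bash
python3 -c "
from workcell import robot
print(robot.close_job())"
```

```text
the job is handed in; nothing more can be done
None
```

The gear drive now has about 5.5 to 6.3 mm of play at the sleeve, which is inside the 3 to 7 mm asked for. I handed the job in at about 33 s.

- **As found:** I rocked the arm twice each way, with the teeth stopping it at about 3 to 4 N. The free play was about 15.6 mm.
- **Adjustment:** I gripped the can and slid the motor about 6.5 mm towards the gear, pushing with about 12 N.
- **Check:** I rocked the arm twice again, with 2.7 to 4.5 N sideways at the stops. The sleeve stopped at +3.0 and −3.3 mm the first time, and at +2.7 and −3.1 mm the second. Allowing for tooth give, the unloaded play is about 4.5 mm.
- **Release:** I let the arm go near mid-play and lifted clear. The last pictures show the tape roll, battery and screwdriver where they were.

**What disagreed or went wrong:**
- **Fingertip position:** The fingertips sit about 25 mm higher than the stated tool point. My first try at the can slid on its upper half, with about 13 N upward and no visible movement of the motor. I then lowered the gripper and it held squarely. The first sleeve grasp was also high up on the sleeve, though its readings repeated well.
- **Vertical force:** Up to about 6 N acted on the sleeve during the final rocking. With that and the sideways push, the total at the sleeve stayed under about 8 N.

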